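# Seat the rocking cover of the bottle-well box

## Robot

A 7-joint arm with a two-finger parallel gripper is mounted at the origin on the work surface. World frame = base frame: x ahead of the robot, y to its left, z up, the work surface at z = 0. Lengths are in mm, angles in degrees, forces in N, time in s.
With the tool pointing down it reaches from about 400 to 875 mm from the base axis. Payload 6.5 kg.
Tool frame: the origin (TCP) lies midway between the tips of the shut fingers; the grasp point (between the pads) lies 19 mm behind it; z points along the fingers, y is the direction in which the jaws open and shut (so a half turn about z gives the same grasp; the last joint's range is limited). The gripper opens to 85 mm and grips with 20 to 120 N. Pads are 22 mm wide; open, the fingers measure 114 mm over their backs; the gripper's body (76 mm by 85 mm) begins 54 mm behind the grasp point. The pads swing forward as they close: fully open they stand 13 mm farther back than shut.
Start: joints at [67.311, 30.733, -0.252, 88.115, 0.149, 61.152, -4.079], TCP at [210.5, -614.963, 231.29] pointing down, gripper open.
Joint ranges: [-154.64, 154.64], [-21.42, 123.67], [-72.66, 72.17], [13.99, 137.28], [-74.86, 254.86], [10.95, 109.41], [-158.01, 158.01]. Speed limits (degrees/s): [136.94, 136.94, 180, 180, 180, 180, 180].

## Interface

Orientations are given as [roll, pitch, yaw] about the fixed x, y, z axes, in that order (R = Rz(yaw) Ry(pitch) Rx(roll)).
In Python, from rig import arm gives the robot as it stands. The module is installed in compiled form; this text tells all that it offers.
- The arm moves only by the shell command python3 -m handwheel 'ROWS'. ROWS is JSON, a list that holds one entry, the list of rows, each a list of 7 numbers: the finger opening in m, from 0 to 0.0854, then the shift along the tool's x, y, z in m, then the turn, a rotation vector about the tool's x, y, z in degrees. In form: [[[grip, tx, ty, tz, ax, ay, az], ...]]. A call has 1 to 12 rows; each row is the pose to reach, as a shift and turn from the pose commanded when the call began, along the tool's axes at that moment; what a row does not reach only later rows make up. A row lasts 1/12 s, in which the tool goes at most 41.7 mm and 7.16 degrees, less where a joint would pass 70% of its speed; a pose out of reach is approached as far as the arm can. A call with a gripper value outside its range is refused whole. The fingers move at their own pace and stop on an object; the grip force is fixed at half the most. Time passes only in rows, so rows that repeat a pose let the fingers close. It gives the time, the measured TCP pose, the force and the opening at its end, in the units of the state.
- arm.get_obs(): the state, without advancing time (a new reading comes with each control period).
- arm.snapshot(name): name is "scene" or "side" or "wrist"; returns a dict with "color" (384x512x3 uint8, blue, green, red), "depth" (384x512 float32, mm along the optical axis (not along the pixel's ray), 0 where there is no reading), "camera_matrix" (3x3 intrinsics, pixels), "D" ([k1, k2, p1, p2, k3] as OpenCV has them; the pictures are not rectified), "rvec" (rotation vector, rad) and "tvec" (3), from world to camera coordinates, as OpenCV has them. Camera axes: x right, y down, z forward; pixel columns grow to the right and rows downward; lengths in mm; the calibration is good to about 2 mm. A picture is of the moment at which its call begins.
- arm.hand_in(): hands the job in, once; it reports no verdict.
The state is a dict: "time": time; "joint_pos": joint angles; "dq": joint speeds; "joint_efforts": joint torques, N m; "ee_pos": TCP position; "orientation": TCP orientation; "wrist_force": force on the tool from outside, world axes, zero at the start; "torque": the same for the moment, N m; "finger_gap": finger opening in mm.
Only numpy, scipy, OpenCV 4.12 (cv2) and the standard library are available. Lean on these libraries where they do the work, as an engineer would, in place of code of your own. Each camera call takes 0.05 s, during which the arm holds its last target.

## Task

One of the four identical steel covers on the bottle-well box is not seated and rocks. Find it by pressing near the edge of one cover after another until one tips under the fingertip, then press that cover down in its middle until it is fully home and level like the rest. Nothing is to be picked up: lift no cover, and leave the bottle, the cup and the cork stopper alone.

Things in the scene. Friction and masses are not known exactly. Their poses are not given: they have to be found in the camera images.
- cover_a_top (a point): centre of the upper face of a plain steel cover plate, 96 x 96 x 12 mm, 0.24 to 0.38 kg, z up out of the plate, x and y along its sides. It lies loose in a square steel frame with 2 mm play all round, its top 4 mm above the frame's rim when seated.
- well_a_seat (a point): middle of the seat plane under cover a: a ledge inside the frame (124 mm square outside, 100 inside, rim 8 mm above the ledge), z up. A seated cover's top is 12 mm above it. The four covers are identical and their letters say nothing about their order along the box. Frames are set by hand and differ in height by up to 5 mm.
- cover_b_top (a point): centre of the upper face of a plain steel cover plate, 96 x 96 x 12 mm, 0.24 to 0.38 kg, z up out of the plate, x and y along its sides. It lies loose in a square steel frame with 2 mm play all round, its top 4 mm above the frame's rim when seated.
- well_b_seat (a point): middle of the seat plane under cover b: a ledge inside the frame (124 mm square outside, 100 inside, rim 8 mm above the ledge), z up. A seated cover's top is 12 mm above it. In the middle of every well, hidden by the cover, is a stiff 28 x 28 mm push-down catch that stays where it is left. Under one cover it is still up: that cover rests level on the catch alone, 4.5 mm too high.
- cover_c_top (a point): centre of the upper face of a plain steel cover plate, 96 x 96 x 12 mm, 0.24 to 0.38 kg, z up out of the plate, x and y along its sides. It lies loose in a square steel frame with 2 mm play all round, its top 4 mm above the frame's rim when seated.
- well_c_seat (a point): middle of the seat plane under cover c: a ledge inside the frame (124 mm square outside, 100 inside, rim 8 mm above the ledge), z up. A seated cover's top is 12 mm above it. Seated covers do not yield. The loose one, pressed near an edge with about 2 N, tilts about 0.13 rad until that edge meets the ledge, and drops back level when let go.
- cover_d_top (a point): centre of the upper face of a plain steel cover plate, 96 x 96 x 12 mm, 0.24 to 0.38 kg, z up out of the plate, x and y along its sides. It lies loose in a square steel frame with 2 mm play all round, its top 4 mm above the frame's rim when seated.
- well_d_seat (a point): middle of the seat plane under cover d: a ledge inside the frame (124 mm square outside, 100 inside, rim 8 mm above the ledge), z up. A seated cover's top is 12 mm above it. Pressed in its middle with 11 to 20 N, the loose cover pushes its catch down for good and then rests on its ledge, seated.
- chest: wooden well box, 190 (its x) x 540 (its y) x 70 mm high, fixed to the table; origin at the centre of its underside. The four frames stand in a row along its y axis, 128 mm apart, rising 16 to 21 mm out of its top.
- bottle: standing wine bottle, 64 mm diameter, 220 mm high, beside the right-hand (-y) end of the box; origin at the centre of its underside; bystander
- tumbler: standing white cup, 72 mm diameter, 85 mm high, beside the left-hand (+y) end of the box; origin at the centre of its underside; bystander
- stopper: cork bottle stopper standing on the table just behind the box (its far, +x side), 48 mm diameter at the top, 44 mm high; origin at the centre of its underside; bystander
Mind the look-alikes: they are no part of the job. Leave any blue, orange or yellow look-alike of the part that bears cover_d_top alone.

How it is judged (in metres and radians):
On the way:
1. the loose cover has been made to rock: it tilts by more than 0.05 rad under the fingers (((angle between cover_a_top's own z axis and vertical above 0.05 rad and contact force between the fingers and cover_a above 0.3 N) or (angle between cover_b_top's own z axis and vertical above 0.05 rad and contact force between the fingers and cover_b above 0.3 N) or (angle between cover_c_top's own z axis and vertical above 0.05 rad and contact force between the fingers and cover_c above 0.3 N) or (angle between cover_d_top's own z axis and vertical above 0.05 rad and contact force between the fingers and cover_d above 0.3 N))), for 0.1 s.
At the end, for the whole second after the job is handed in: all four covers lie on their seats: the middle of each top is less than 13.5 mm above its seat (12 mm is fully home) and each is level within 0.03 rad; bottle, cup and stopper are within 20 mm of where they stood (z of cover_a_top in the frame of well_a_seat below 0.0135 m and angle between each of cover_a_top, cover_b_top, cover_c_top, cover_d_top's own z axis and vertical below 0.03 rad and z of cover_b_top in the frame of well_b_seat below 0.0135 m and z of cover_c_top in the frame of well_c_seat below 0.0135 m and z of cover_d_top in the frame of well_d_seat below 0.0135 m and distance of each of bottle, tumbler, stopper from where it was at the start of the episode below 0.02 m); the robot touches nothing.
It fails at once if a cover is lifted: its middle is more than 25 mm above its seat, or it is tipped more than 0.3 rad (z of cover_a_top in the frame of well_a_seat above 0.025 m or angle between any of cover_a_top, cover_b_top, cover_c_top, cover_d_top's own z axis and vertical above 0.3 rad or z of cover_b_top in the frame of well_b_seat above 0.025 m or z of cover_c_top in the frame of well_c_seat above 0.025 m or z of cover_d_top in the frame of well_d_seat above 0.025 m).
It fails at once if the bottle, the cup or the stopper is moved by more than 20 mm or tipped by more than 0.2 rad (distance of any of bottle, tumbler, stopper from where it was at the start of the episode above 0.02 m or angle between any of bottle, tumbler, stopper's own z axis and vertical above 0.2 rad).
It also fails if it takes over 54 s, if anything falls off the work surface, if the arm or the gripper's body presses on something with over 40 N, if the wrist force passes 120 N, or if a joint passes its speed limit or range.

## Working session

There is one attempt and no reset: what is moved stays moved. The work goes in short steps, Python scripts to look and compute and a shell command to move; the robot and the scene stay as the last step left them, time stands still between calls to the robot, and variables do not carry over. Pictures are saved under pics/ and viewed, and the job is handed in when it is done.

```bash
mkdir -p pics; ls
python3 - <<'E'
from rig import arm
import cv2,json
o=arm.get_obs(); print({k:v for k,v in o.items()})
for n in ["scene","side","wrist"]:
    s=arm.snapshot(n); cv2.imwrite(f"pics/{n}0.png",s["color"]); print(n,s["camera_matrix"],s["D"],s["rvec"],s["tvec"])
    import numpy as np; np.savez(f"{n}0.npz",**s)
E
```

```text
pics
{'time': 0.0, 'joint_pos': array([67.30926644, 30.77859199, -0.25455037, 88.17268092,  0.14888843,
       61.15140803, -4.08033226]), 'dq': array([-0.05019971, -0.06338555, -0.07077566, -0.0642631 , -0.0617337 ,
        0.02506138, -0.1095288 ]), 'joint_efforts': array([-6.14072019e-05, -5.83425057e+01,  1.04847126e+00, -2.59110224e+01,
        1.22789494e-02,  9.44623986e-03, -1.96781650e-05]), 'ee_pos': array([ 210.29559728, -614.35353107,  230.38717674]), 'orientation': array([-1.79897911e+02,  7.30648256e-03,  1.89011765e+01]), 'wrist_force': array([ 0.36443106,  0.8085387 , -0.01365207]), 'torque': array([ 0.00107145, -0.04628491, -0.01591474]), 'finger_gap': 85.12441207041505}
scene [[353.73464522   0.         258.11014057]
 [  0.         353.73464522 195.62510353]
 [  0.           0.           1.        ]] [-0.08255298  0.          0.          0.          0.        ] [ 0.86525897  2.45396156 -1.18902695] [ 435.17503859 -138.9063987  1336.62480362]
side [[424.543198     0.         258.73722713]
 [  0.         424.543198   183.78320871]
 [  0.           0.           1.        ]] [-0.14717438  0.          0.          0.          0.        ] [ 2.17145081 -0.17096326  0.11987134] [-543.62051983  116.8502155   991.53879829]
wrist [[269.38590555   0.         256.00750223]
 [  0.         269.38590555 194.98863036]
 [  0.           0.           1.        ]] [0.01793488 0.         0.         0.         0.        ] [-2.35581197  1.6847513   0.2468585 ] [-648.04035818  -37.81718543  379.68568547]
```

View pics/scene0.png

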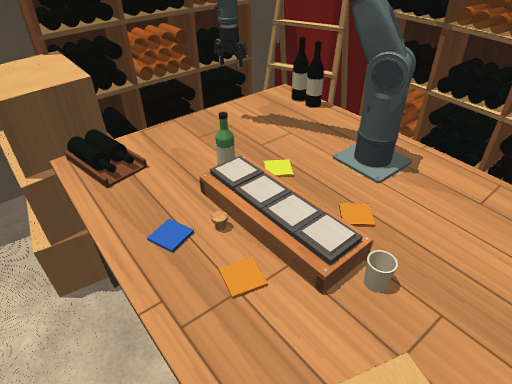

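View pics/side0.png

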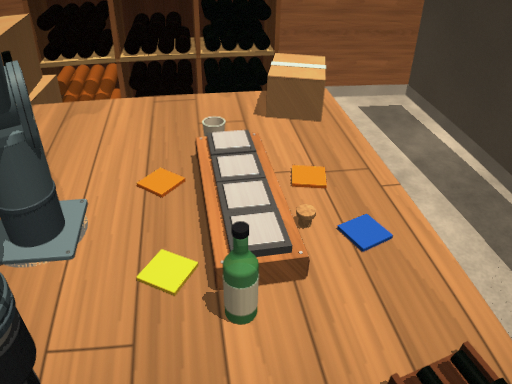

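View pics/wrist0.png

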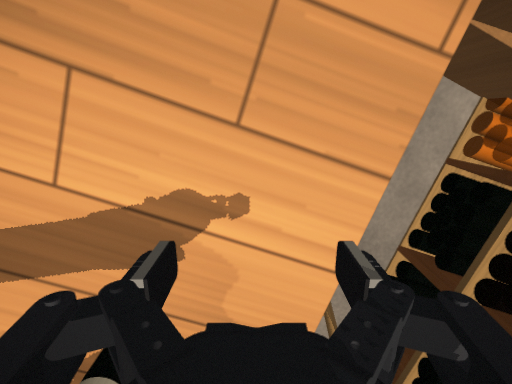

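The scene shows the box running from about (240,165) to (345,260), with its covers at (237,171), (262,189), (294,209) and (330,236). The bottle is at (225,140), the cup at (380,270) and the stopper at (220,220). Next I'll locate the covers in 3D.

```bash
cat > h.py <<'E'
import numpy as np,cv2
def cloud(s):
    d=s["depth"];H,W=d.shape
    u,v=np.meshgrid(np.arange(W),np.arange(H))
    p=cv2.undistortPoints(np.stack([u.ravel(),v.ravel()],1).astype(float)[:,None],s["camera_matrix"],s["D"])[:,0]
    z=d.ravel().astype(float)
    P=np.c_[p*z[:,None],z]
    R=cv2.Rodrigues(s["rvec"])[0]
    P=(P-np.ravel(s["tvec"]))@R
    P[z==0]=np.nan
    return P.reshape(H,W,3)
E
python3 - <<'E'
from h import *
for n in ["scene","side"]:
    s=np.load(n+"0.npz"); P=cloud(s); c=s["color"].astype(int)
    m=(c.min(2)>150)&(c.max(2)-c.min(2)<30)&(P[...,2]>70)&(P[...,2]<130)
    N,L,st,ce=cv2.connectedComponentsWithStats(m.astype(np.uint8),connectivity=4)
    for i in range(1,N):
        if st[i,4]<80: continue
        k=cv2.erode((L==i).astype(np.uint8),np.ones((3,3)))>0
        Q=P[L==i]; q=P[k]
        r=cv2.minAreaRect(Q[:,:2].astype(np.float32))
        A=np.c_[q-q.mean(0)]; nrm=np.linalg.svd(A,full_matrices=False)[2][2]
        print(n,st[i],ce[i].round(),"rect",np.round(r[0],1),np.round(r[1],1),round(r[2],2),"z",np.median(q[:,2]).round(2),q[:,2].std().round(2),len(q),nrm.round(3))
        # frame ring z around
        a=np.deg2rad(r[2]);R=np.array([[np.cos(a),-np.sin(a)],[np.sin(a),np.cos(a)]])
        loc=(P[...,:2]-np.array(r[0]))@R
        mx=np.abs(loc).max(2); ring=(mx>53)&(mx<60)&(P[...,2]>75)
        print("   rim z",np.median(P[ring][:,2]).round(2),ring.sum())
E
python3 - <<'E'
from h import *
for n,pts in [("scene",[(237,171),(262,189),(294,209),(330,236)]),("side",[(231,141),(238,166),(247,194),(257,230)])]:
    s=np.load(n+"0.npz"); P=cloud(s)
    for u,v in pts: print(n,u,v,s["color"][v,u],P[v,u].round(1),s["depth"][v,u])
    print((s["depth"]==0).mean())
E
```

```text
scene 237 171 [188 209 222] [ 522.2 -149.1   92.8] 1117.8385
scene 262 189 [187 208 221] [519.3 -27.3  91.8] 1044.8773
scene 294 209 [186 207 220] [507.   97.5  90.3] 974.957
scene 330 236 [187 208 221] [513.  235.5  96. ] 883.6068
0.004130045572916667
side 231 141 [187 205 220] [506.  204.7  98.5] 1177.1376
side 238 166 [189 208 221] [510.   83.4  91.9] 1083.354
side 247 194 [189 210 222] [515.3 -38.7  91. ] 985.92303
side 257 230 [187 207 220] [ 517.  -169.7   93. ] 879.13385
0.0037790934244791665
```

Run:
```python
from h import *
for n in ["scene","side"]:
    s=np.load(n+"0.npz"); P=cloud(s); c=s["color"].astype(int)
    m=(c.min(2)>140)&(c.max(2)-c.min(2)<50)&(P[...,2]>75)&(P[...,2]<115)&(abs(P[...,0]-510)<120)&(abs(P[...,1]-20)<300)
    N,L,st,ce=cv2.connectedComponentsWithStats(m.astype(np.uint8),connectivity=4)
    for i in range(1,N):
        if st[i,4]<80: continue
        k=cv2.erode((L==i).astype(np.uint8),np.ones((3,3)))>0
        Q=P[L==i]; q=P[k]
        r=cv2.minAreaRect(Q[:,:2].astype(np.float32))
        nrm=np.linalg.svd(q-q.mean(0),full_matrices=False)[2][2]
        a=np.deg2rad(r[2]);R=np.array([[np.cos(a),-np.sin(a)],[np.sin(a),np.cos(a)]])
        loc=(P[...,:2]-np.array(r[0]))@R
        mx=np.abs(loc).max(2); ring=(mx>53)&(mx<60)&(P[...,2]>75)
        print(n,ce[i].round(),"rect",np.round(r[0],1),np.round(r[1],1),round(r[2],2),"z",np.median(q[:,2]).round(2),q[:,2].std().round(2),len(q),nrm.round(3),"rim",np.median(P[ring][:,2]).round(2),ring.sum())
```

```text
scene [236. 169.] rect [ 518.6 -163.5] [ 96.6 102.3] 2.12 z 93.17 1.18 374 [ 0.002  0.007 -1.   ] rim 88.47 223
scene [262. 188.] rect [513.9 -33. ] [95.3 95. ] 2.03 z 90.16 1.14 483 [-0.002 -0.002  1.   ] rim 85.65 234
scene [292. 210.] rect [509.   91.4] [ 98.2 101.4] 1.76 z 90.21 1.19 599 [ 0.005  0.    -1.   ] rim 86.15 253
scene [328. 232.] rect [505.8 219.1] [ 97.3 101.5] 1.12 z 97.0 1.11 759 [ 0.005 -0.006 -1.   ] rim 88.47 301
side [230. 139.] rect [504.6 219. ] [95.5 96.8] 0.95 z 98.32 1.1 406 [-0.002  0.001 -1.   ] rim 89.41 200
side [237. 165.] rect [508.8  93.7] [94.1 99.5] 0.89 z 91.04 1.01 584 [ 0.001 -0.001  1.   ] rim 87.03 269
side [245. 194.] rect [512.3 -32.9] [94.5 98.4] 1.29 z 90.55 1.07 820 [-0.001  0.001 -1.   ] rim 86.68 353
side [261. 227.] rect [ 516.8 -162.7] [94.2 97.6] 2.32 z 93.44 1.03 849 [ 0.004 -0.002  1.   ] rim 89.12 482
```

The +y end cover, centred near (505.5, 219), sits about 8.7 mm above its rim against about 4 mm for the others, so it is the suspect. I'll confirm by pressing it. I'm moving there with the fingers shut, passing well on the robot side of the bottle.

```bash
python3 -m handwheel '[[[0,0.33,-0.378,0,0,0,17],[0,0.33,-0.378,0,0,0,17],[0,0.33,-0.378,0,0,0,17],[0,0.33,-0.378,0,0,0,17],[0,0.33,-0.378,0,0,0,17],[0,0.33,-0.378,0,0,0,17],[0,0.33,-0.378,0,0,0,17],[0,0.33,-0.378,0,0,0,17],[0,0.33,-0.378,0,0,0,17],[0,0.33,-0.378,0,0,0,17],[0,0.33,-0.378,0,0,0,17],[0,0.33,-0.378,0,0,0,17]]]'
```

```text
time: 1.15
ee_pos: [399.8, -150.2, 231.4]
orientation: [180.0, -0.0, 1.9]
wrist_force: [0.2, -1.3, 1.5]
finger_gap: -0.1
```

```bash
python3 -m handwheel '[[[0,0.1177,-0.3285,0.09,0,0,0],[0,0.1177,-0.3285,0.09,0,0,0],[0,0.1177,-0.3285,0.09,0,0,0],[0,0.1177,-0.3285,0.09,0,0,0],[0,0.1177,-0.3285,0.09,0,0,0],[0,0.1177,-0.3285,0.09,0,0,0],[0,0.1177,-0.3285,0.09,0,0,0],[0,0.1177,-0.3285,0.09,0,0,0],[0,0.1177,-0.3285,0.09,0,0,0],[0,0.1177,-0.3285,0.09,0,0,0],[0,0.1177,-0.3285,0.09,0,0,0],[0,0.1177,-0.3285,0.09,0,0,0]]]'
python3 - <<'E'
from rig import arm
import cv2
for n in ["wrist","side"]: cv2.imwrite(f"pics/{n}1.png",arm.snapshot(n)["color"])
E
```

```text
time: 2.15
ee_pos: [506.1, 179.0, 141.0]
orientation: [179.9, 0.1, 1.9]
wrist_force: [0.1, -0.3, -0.2]
finger_gap: -0.0
```

View pics/wrist1.png

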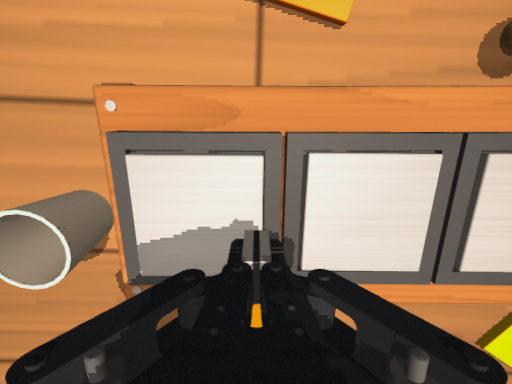

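View pics/side1.png

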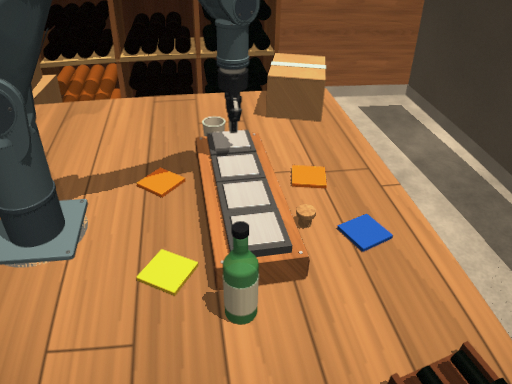

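The wrist view shows the shut fingertips at about (257,235), near the right-hand (-y) edge of the left cover. The cup at (50,250) is clear. I'm lowering to just above the cover and moving 4 mm inward.

```bash
python3 -m handwheel '[[[0,0,-0.004,0.015,0,0,0],[0,0,-0.004,0.03,0,0,0],[0,0,-0.004,0.038,0,0,0],[0,0,-0.004,0.038,0,0,0],[0,0,-0.004,0.038,0,0,0]]]'; python3 -m handwheel '[[[0,0,0,0.001,0,0,0],[0,0,0,0.002,0,0,0],[0,0,0,0.003,0,0,0],[0,0,0,0.004,0,0,0],[0,0,0,0.005,0,0,0],[0,0,0,0.005,0,0,0],[0,0,0,0.005,0,0,0]]]'
```

```text
time: 2.67
ee_pos: [506.2, 183.2, 103.4]
orientation: [180.0, 0.0, 1.8]
wrist_force: [0.4, -0.1, -0.2]
finger_gap: 0.2
time: 3.25
ee_pos: [506.2, 184.1, 98.3]
orientation: [180.0, 0.0, 1.9]
wrist_force: [-0.1, -0.4, -0.3]
finger_gap: -0.2
```

```bash
for i in 1; do python3 -m handwheel '[[[0,0,0,0.0007,0,0,0],[0,0,0,0.0014,0,0,0],[0,0,0,0.002,0,0,0],[0,0,0,0.002,0,0,0]]]'; python3 -m handwheel '[[[0,0,0,0.0007,0,0,0],[0,0,0,0.001,0,0,0],[0,0,0,0.001,0,0,0]]]'; python3 -m handwheel '[[[0,0,0,0.0007,0,0,0],[0,0,0,0.001,0,0,0],[0,0,0,0.001,0,0,0]]]'; done
```

```text
time: 3.58
ee_pos: [506.4, 183.6, 96.3]
orientation: [180.0, -0.0, 1.9]
wrist_force: [0.4, -1.7, 3.5]
finger_gap: -0.5
time: 3.83
ee_pos: [506.3, 183.4, 95.2]
orientation: [180.0, 0.0, 1.9]
wrist_force: [0.6, -3.7, 3.7]
finger_gap: -0.2
time: 4.08
ee_pos: [506.4, 183.5, 94.7]
orientation: [179.9, -0.0, 1.9]
wrist_force: [-0.8, -4.8, 8.5]
finger_gap: -0.1
```

```bash
cat > tilt.py <<'E'
from h import *
from rig import arm
import sys
for n in ["scene","side"]:
    s=arm.snapshot(n); P=cloud(s); c=s["color"].astype(int)
    cv2.imwrite(f"pics/{n}_{sys.argv[1]}.png",cv2.resize(s["color"][80:300,150:420],None,fx=2.9,fy=2.7))
    for cx,cy in [(518,-163),(513.5,-33),(509,92.5),(505.2,219)]:
        m=(c.min(2)>100)&(c.max(2)-c.min(2)<60)&(abs(P[...,2]-93)<14)&(abs(P[...,0]-cx)<44)&(abs(P[...,1]-cy)<44)
        Q=P[m]; A=np.c_[Q[:,:2]-[cx,cy],np.ones(len(Q))]
        for _ in range(3):
            k=np.linalg.lstsq(A,Q[:,2],rcond=None)[0]; r=abs(A@k-Q[:,2])<3.5; A=A[r];Q=Q[r]
        mx=np.maximum(abs(P[...,0]-cx),abs(P[...,1]-cy)); ring=(mx>53)&(mx<59)&(P[...,2]>78)&(P[...,2]<105)
        print(n,cy,len(Q),"slope",k[:2].round(3),"z",k[2].round(2),"rim",np.median(P[...,2][ring]).round(2))
E
python3 tilt.py press
```

```text
scene -163 421 slope [ 0.002 -0.003] z 93.18 rim 89.02
scene -33 524 slope [ 0.002 -0.001] z 90.04 rim 86.06
scene 92.5 623 slope [0.002 0.   ] z 90.2 rim 86.06
scene 219 705 slope [-0.004  0.122] z 98.22 rim 88.4
side -163 910 slope [-0.002  0.002] z 93.43 rim 89.25
side -33 834 slope [0.001 0.004] z 90.53 rim 86.72
side 92.5 626 slope [0.002 0.   ] z 91.09 rim 86.9
side 219 399 slope [-0.007  0.132] z 99.39 rim 89.37
```

View pics/scene_press.png

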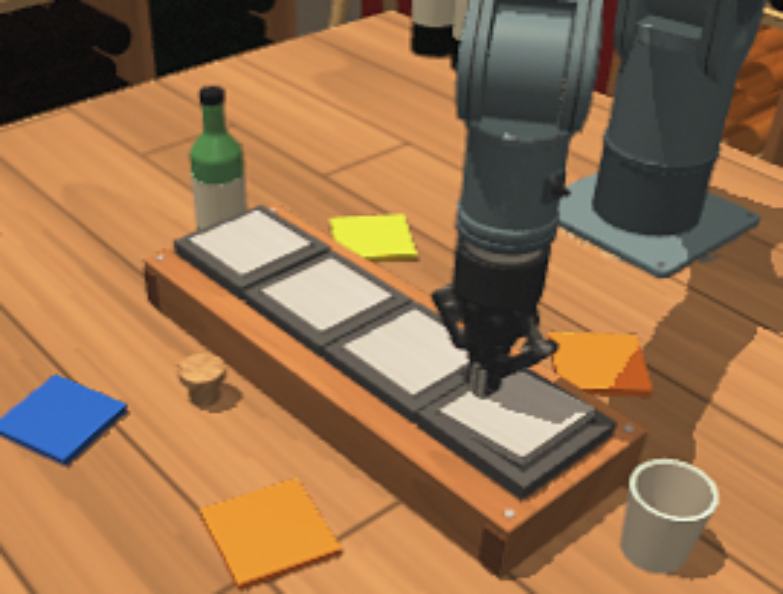

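The near edge is down and the cover's plane slopes 0.12–0.13 rad, while the other three stay flat, so this is the loose cover. I'm lifting off, going to its middle and stopping just above it.

```bash
python3 -m handwheel '[[[0,0,0,-0.004,0,0,0],[0,0,0,-0.012,0,0,0],[0,0,0,-0.012,0,0,0],[0,0,-0.018,-0.012,0,0,0],[0,0,-0.0355,-0.012,0,0,0],[0,0,-0.0355,-0.012,0,0,0],[0,0,-0.0355,-0.007,0,0,0],[0,0,-0.0355,-0.005,0,0,0],[0,0,-0.0355,-0.005,0,0,0]]]'; python3 tilt.py mid
```

```text
time: 4.93
ee_pos: [504.6, 218.3, 98.4]
orientation: [179.9, 0.1, 1.8]
wrist_force: [-0.2, -0.3, 0.1]
finger_gap: 0.1
scene -163 427 slope [0.003 0.   ] z 93.13 rim 88.89
scene -33 532 slope [ 0.004 -0.002] z 89.97 rim 86.19
scene 92.5 655 slope [-0.001 -0.002] z 90.29 rim 86.21
scene 219 622 slope [ 0.001 -0.003] z 96.9 rim 88.61
side -163 903 slope [-0.004  0.004] z 93.42 rim 89.21
side -33 837 slope [0.001 0.002] z 90.64 rim 86.5
side 92.5 626 slope [0.001 0.003] z 91.03 rim 87.0
side 219 417 slope [-0.     0.009] z 98.32 rim 89.45
```

The cover is level again and the tip is at its middle. I'm pressing down in small steps while watching the force.

```bash
python3 -m handwheel '[[[0,0,0,0.001,0,0,0],[0,0,0,0.002,0,0,0],[0,0,0,0.002,0,0,0]]]'; python3 -m handwheel '[[[0,0,0,0.0007,0,0,0],[0,0,0,0.0014,0,0,0],[0,0,0,0.0014,0,0,0]]]'; python3 -m handwheel '[[[0,0,0,0.0007,0,0,0],[0,0,0,0.0014,0,0,0],[0,0,0,0.0014,0,0,0]]]'; python3 -m handwheel '[[[0,0,0,0.0005,0,0,0],[0,0,0,0.001,0,0,0],[0,0,0,0.001,0,0,0]]]'
```

```text
time: 5.28
ee_pos: [505.3, 219.2, 97.4]
orientation: [180.0, -0.0, 1.9]
wrist_force: [-1.0, -1.7, 2.4]
finger_gap: 0.4
time: 5.53
ee_pos: [505.3, 219.2, 96.5]
orientation: [180.0, -0.0, 1.9]
wrist_force: [-1.0, -1.7, 6.3]
finger_gap: 0.1
time: 5.78
ee_pos: [505.3, 219.2, 95.1]
orientation: [180.0, -0.0, 1.9]
wrist_force: [-1.5, -1.5, 7.1]
finger_gap: -0.2
time: 6.03
ee_pos: [505.3, 219.2, 94.1]
orientation: [180.0, -0.0, 1.9]
wrist_force: [-1.4, -2.2, 7.8]
finger_gap: 0.1
```

```bash
python3 -m handwheel '[[[0,0,0,0.0005,0,0,0],[0,0,0,0.001,0,0,0],[0,0,0,0.001,0,0,0]]]'; python3 -m handwheel '[[[0,0,0,0.0005,0,0,0],[0,0,0,0.001,0,0,0],[0,0,0,0.001,0,0,0]]]'; python3 -m handwheel '[[[0,0,0,0.0005,0,0,0],[0,0,0,0.001,0,0,0],[0,0,0,0.001,0,0,0]]]'
```

```text
time: 6.28
ee_pos: [505.3, 219.2, 93.2]
orientation: [180.0, -0.0, 1.9]
wrist_force: [-2.2, -1.7, 7.6]
finger_gap: -0.1
time: 6.53
ee_pos: [505.3, 219.2, 93.1]
orientation: [179.9, -0.0, 1.9]
wrist_force: [-5.1, -4.4, 17.8]
finger_gap: 0.2
time: 6.78
ee_pos: [505.4, 219.3, 93.0]
orientation: [179.9, -0.0, 1.9]
wrist_force: [-7.4, -4.6, 27.1]
finger_gap: 0.3
```

```bash
python3 tilt.py pressmid
```

```text
scene -163 424 slope [0.    0.002] z 93.2 rim 88.74
scene -33 526 slope [ 0.002 -0.003] z 90.02 rim 86.12
scene 92.5 648 slope [0.002 0.   ] z 90.3 rim 86.18
scene 219 618 slope [ 0.001 -0.004] z 92.44 rim 88.28
side -163 899 slope [-0.004  0.002] z 93.42 rim 89.16
side -33 827 slope [0.    0.002] z 90.57 rim 86.67
side 92.5 619 slope [-0.001  0.   ] z 91.03 rim 86.89
side 219 410 slope [-0.001  0.005] z 93.72 rim 89.36
```

The cover is hard against its ledge: the force jumps at z ≈ 93.1, and the top is now about 4.2 mm above the rim like the others. I'm lifting clear and checking.

```bash
python3 -m handwheel '[[[0,0,0,-0.004,0,0,0],[0,0,0,-0.02,0,0,0],[0,0,0,-0.05,0,0,0],[0,0,0,-0.08,0,0,0],[0,0,0,-0.1,0,0,0],[0,0,0,-0.1,0,0,0],[0,0,0,-0.1,0,0,0],[0,0,0,-0.1,0,0,0]]]'; python3 tilt.py end
```

```text
time: 7.55
ee_pos: [504.5, 219.2, 189.6]
orientation: [180.0, 0.1, 1.9]
wrist_force: [-0.1, 0.1, 0.1]
finger_gap: 0.0
scene -163 423 slope [ 0.    -0.001] z 93.14 rim 89.14
scene -33 526 slope [0.003 0.001] z 90.08 rim 86.11
scene 92.5 646 slope [0.003 0.   ] z 90.24 rim 86.09
scene 219 822 slope [ 0.003 -0.001] z 92.5 rim 88.25
side -163 906 slope [-0.003  0.005] z 93.46 rim 89.14
side -33 832 slope [-0. -0.] z 90.61 rim 86.55
side 92.5 624 slope [-0.002  0.   ] z 91.02 rim 87.12
side 219 475 slope [-0.005  0.006] z 93.84 rim 89.49
```

View pics/scene_end.png

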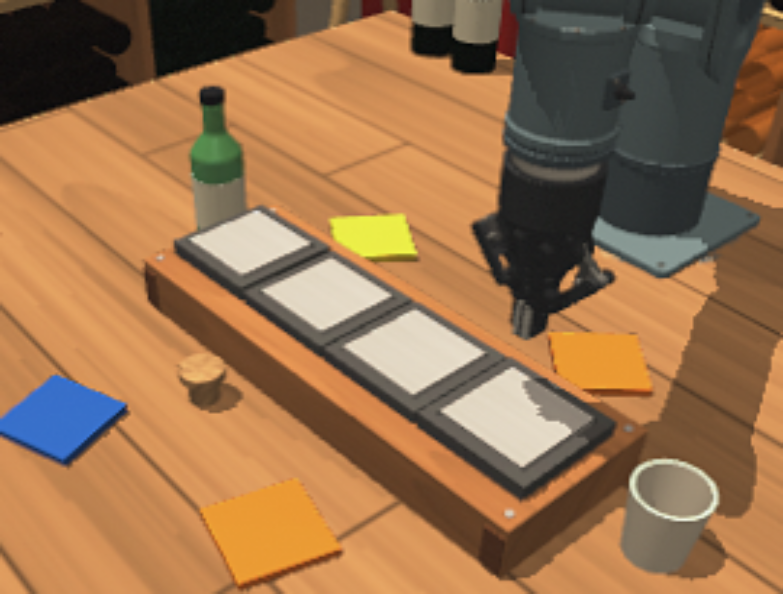

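All four covers are level, about 4 mm proud of their rims. The bottle at (218,170), the stopper at (202,378) and the cup at (668,515) stand where they were, and the arm is clear.

```bash
python3 -c "
from rig import arm
print(arm.hand_in())"
```

```text
the job is handed in; nothing more can be done
None
```

The loose cover was the one at the left-hand (+y) end of the box, and it is now fully home and level like the other three. I handed the job in after about 7.6 s of robot time.

- **Finding it:** The depth images already showed this cover about 8.7 mm above its rim, against about 4 mm for the others, so I pressed it first. It was the only cover I pressed. It tilted about 0.125 rad under the fingertip (8.5 N at the end of that press) and dropped back level when I let go.
- **Seating it:** I pressed it in the middle and it went down about 4.5 mm at roughly 8 N. It then stopped hard at z ≈ 93 mm, and I pressed on to 27 N before lifting off.
- **Last checks:** All four covers sit 3.9–4.4 mm above their rims, with slopes below about 0.01 rad. The bottle, cup and stopper look unmoved in the pictures, though I did not measure their positions. The arm ended about 95 mm above the covers with no force on the wrist.
- **Disagreements:** The two cameras differ by up to 1.3 mm in absolute height, but they agree on height above the rim. The catch gave way at about 8 N on the wrist sensor, below the stated 11–20 N. The final height and the hard stop still show the cover is seated.

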